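# Raise a shutter lock on the cam-lift stand and hold it up

## Task

Slide the blue shutter lock along the grey bed, without picking it up, onto the steel lift platen until it sits square against the platen's back lip, between the two red lines. Then let go of the lock and swing the red-handled cam lever up to its highest lift point, handle straight above the pivot, so that the lock comes level with the brass pin; the lever springs back, so finish while still holding it there. Leave the padlock, oil bottle, screwdriver and tray of key blanks where they are.

Things in the scene. Friction and masses are not known exactly. Their poses are not given: they have to be found in the camera images.
- fixture: The lock stand, fixed to the bench (place and yaw vary): a flat grey bed, top 12 mm above the bench, x -235 to +130 mm, y -100 to +90 mm in its own frame (to y 150 mm beyond x -37 mm). Origin on the bench right below the seat; +x runs from the free end of the bed to the lip (roughly away from the robot), +y to the lever side, z up. Dark bearing upright, 85 mm high: x 14 to 30, y 94 to 136 mm.
- seat (a point): On the steel lift platen's top: where the centre of the lock's underside belongs; axes as the fixture's. At rest the platen is flush with the bed, 12 mm above the bench; the cam's top raises it (and this point) 15 mm. It spans x -36 to +37, y -50 to +86 mm; its back lip, 10 mm high, has its front face at x +28 mm; flat red lines run along x at y -36 and +36 mm.
- lock: The loose blue steel shutter lock, a block 56 x 56 x 40 mm high, about 0.45 kg (varies), with a brass key cylinder in its +x face. Origin at the centre of its underside; it starts on the bed in front of (-x of) the platen, its +x face roughly towards the lip, with some yaw and sideways offset.
- cam_lever (a joint): Angle of the cam lever about a level axis parallel to the fixture's x. 0: at rest, lever level, pointing to the fixture's +y; it grows as the handle swings up; 1.571 (straight up) is the highest lift point; beyond it the lift falls again; stop at 2.1. A spring and the platen's weight pull it back to 0: 4 to 6 N along the arc at the handle all the way; let go, it falls back.
- lever_handle (a point): The cam lever: steel arm with a round red handle 18 mm in diameter, along the fixture's x. This point is on the handle's axis, 110 mm from the pivot axis; the handle is free from 29 mm to -x of it (its end) to 27 mm to +x, where the 10 mm thick arm stands. At rest the handle's axis is 60 mm above bare bench. The frame turns with the lever: x stays along the fixture's x, y points from pivot to handle.
- lever_pivot (a point): Fixed point on the pivot axis, at the same x (fixture frame) as lever_handle, 60 mm above the bench. The handle moves on a circle of radius 110 mm round it: fixture +y by 110 cos(angle), up by 110 sin(angle).
- pin_tip (a point): Tip of the brass pin, 10 mm thick, 46 mm above the bench, pointing to the fixture's -x from a fixed red post (33 x 40 mm, 75 mm high above the bench) that starts 30 mm behind this tip. The raised lock's cylinder comes level with it.
- bracket_top (a point): Top of the platen's steel bracket: a 20 mm wide, 8 mm thick upright at the platen's lever-side edge (fixture y 78 to 86 mm), 89 mm above the bench at rest, whose tab reaches on over the cam to y 142 mm. Rises with the platen.
- padlock: Bystander: loose brass padlock lying flat, 50 x 45 x 22 mm plus shackle, to the right of the stand. Origin at the centre of its underside.
- oil: Bystander: small yellow oil bottle, 40 mm across, 110 mm high, to the right of the stand. Origin at the centre of its underside.
- driver: Bystander: screwdriver lying on the bench, to the left and nearer the robot than the lever. Origin on its underside.
- blanks: Bystander: grey tray of key blanks 80 x 120 x 35 mm, to the left of the stand. Origin at the centre of its underside.

How it is judged:
On the way:
1. the lock sits square against the lip between the red lines, with the lever still down (x of lock in the frame of seat between -0.006 and 0.005 m and y of lock in the frame of seat between -0.01 and 0.01 m and z of lock in the frame of seat between -0.004 and 0.004 m and angle between the x axis of lock and the x axis of seat, either way round below 0.12 rad and angle between lock's own z axis and vertical below 0.1 rad and value of joint cam_lever below 0.25 rad and linear speed of lock below 0.02 m/s), for 0.2 s.
At the end, for the whole second after the job is handed in: The robot is holding the cam lever still (contact force over 1.5 N) within 0.13 rad of straight up (1.571), and the lock stands untouched on the raised platen: within 6 mm of the lip, within 10 mm of the middle sideways, square within 0.12 rad, flat on it (value of joint cam_lever between 1.441 and 1.701 rad and velocity of joint cam_lever between -0.15 and 0.15 rad/s and contact force between any of the fingers, the arm and cam_lever above 1.5 N and x of lock in the frame of seat between -0.006 and 0.005 m and y of lock in the frame of seat between -0.01 and 0.01 m and z of lock in the frame of seat between -0.004 and 0.004 m and angle between the x axis of lock and the x axis of seat, either way round below 0.12 rad and angle between lock's own z axis and vertical below 0.1 rad and contact force between lock and the fingers below 0.3 N and contact force between lock and the arm below 0.3 N and linear speed of lock below 0.02 m/s); the arm keeps its last pose, push and grip.
It fails at once if the lock is picked up off the bed or platen (more than 15 mm) (z of lock in the frame of seat above 0.015 m).
It fails at once if the lock is tipped (angle between lock's own z axis and vertical above 0.3 rad).
It fails at once if the padlock, oil bottle, screwdriver or tray of key blanks is displaced by more than 30 mm (distance of any of padlock, oil, driver, blanks from where it was at the start of the episode above 0.03 m).
It also fails if it takes over 64 s, if anything falls off the work surface, if the arm or the gripper's body presses on something with over 40 N, if the wrist force passes 120 N, or if a joint passes its speed limit or range.

## Robot

A 6-joint arm with a two-finger parallel gripper is mounted at the origin on the work surface. World frame = base frame: x ahead of the robot, y to its left, z up, the work surface at z = 0. Lengths are in m, angles in rad, forces in N, time in s.
With the tool pointing down it reaches from about 0.275 to 0.75 m from the base axis. Payload 10.2 kg.
Tool frame: the origin (TCP) lies on the centre line of the jaws, within the pads' length; the fingertips stand 17 mm ahead of it and the grasp point (between the pads) lies 2 mm behind it (arm.finger_overhang is the distance from the TCP to the fingertips, in m); z points along the fingers, y is the line along which they close (so a half turn about z gives the same grasp; the last joint's range is limited). The gripper opens to 85 mm and grips with 20 to 120 N. Pads are 22 mm wide; open, the fingers measure 114 mm over their backs; the gripper's body (76 mm by 85 mm) begins 54 mm behind the grasp point. The pads swing forward as they close: fully open they stand 13 mm farther back than shut.
Start: joints at [-1.41, 0.313, 1.498, -0, 1.331, -0.223], TCP at [0.197, -0.487, 0.248] pointing down, gripper open.
Joint ranges: [-2.94, 2.94], [-0.97, 2.17], [0.19, 2.56], [-1.23, 4.37], [0.02, 3.11], [-2.88, 2.88]. Speed limits (rad/s): [2.39, 2.39, 3.01, 3.14, 3.14, 3.14].

## Interface

Orientations are given as a 3x3 rotation matrix whose columns are the frame's x, y, z axes.
In Python, from workcell import arm gives the robot as it stands.
- The arm moves only by the tool servo_tool, never from a script. Its arguments are lists of equal length, an entry for each row: "dp": the shift along the tool's x, y, z normalised to -1 to 1, where 1 is 750 mm, a list of three; "turn": the turn about the tool's z normalised to -1 to 1, where 1 is 90 degrees; "jaw": the closure, from -1 (fully open) to 1 (shut). In form: {"dp": [[dx, dy, dz], ...], "turn": [turn, ...], "jaw": [jaw, ...]}. A call has exactly 10 rows; each row shifts and turns the commanded pose from where the row before left it, along the tool's axes as they then stand; what a row does not reach is not made up. A row lasts 1/12 s, in which the tool goes at most 41.7 mm and 7.16 degrees, less where a joint would pass 70% of its speed; a pose out of reach is approached as far as the arm can. A call with a number of a shift or a turn outside -1 to 1 is refused whole. A call with a gripper value outside its range is refused whole. The fingers move at their own pace and stop on an object; the grip force is fixed at half the most. Time passes only in rows, so rows that do not move let the fingers close, or fill a call up. It gives the time, the measured TCP pose, the force, the opening and the grip force at its end, in the units of the state.
- arm.get_state(): the state, without advancing time (a new reading comes with each control period).
- arm.grab_frame(name): name is "side" or "top" or "wrist"; returns a dict with "image" (400x640x3 uint8, red, green, blue), "fx", "fy", "cx", "cy" (pixels), "dist" ([k1, k2, p1, p2, k3] as OpenCV has them; the pictures are not rectified), "position" and "orientation" of the camera in the world. Camera axes: x right, y down, z forward; pixel columns grow to the right and rows downward; lengths in m; the calibration is good to about 2 mm. A picture is of the moment at which its call begins. There is no depth.
- arm.hand_in(): hands the job in; it is judged then, once.
Trained networks look in a picture, given as the dict that the camera call returned (one of the last four; its "shot" number tells which), for a name from the list of things; names that differ only in an ending like _2 or _b are one class to them, and where a whole thing is asked for, a point or a joint stands for the part that bears it (a point fixed in the world has none). Each returns a list of dicts, best first, with "confidence" (0 to 1); they miss things now and then, are a little off and sometimes report something else, mostly with a low value. They report only what shows in the picture. A call takes as long as a camera call.
- arm.regions_of(picture, name): "mask" (400x640 bool, what is visible of it) and "box" ([left, top, width, height] in pixels, round what is visible of it).
- arm.tip_of(picture, name): "position" ([column, row] in pixels: a listed point, or the origin of a listed thing).
The state is a dict: "clock": time; "joint_pos": joint angles; "dq": joint speeds; "joint_torque": joint torques, N m; "ee_pos": TCP position; "tool_rot": TCP orientation; "ft_force": force on the tool from outside, world axes, zero at the start; "wrist_torque": the same for the moment, N m; "finger_gap": finger opening in m; "gripper_force": force on a finger pad.
Only numpy, scipy, OpenCV 4.12 (cv2) and the standard library are available. Lean on these libraries where they do the work, as an engineer would, in place of code of your own. Each camera call takes 0.05 s, during which the arm holds its last target. There are 200 camera calls.

## Working session

There is one attempt and no reset: what is moved stays moved. The work goes in short steps, Python scripts to look and compute and a tool call to move; the robot and the scene stay as the last step left them, time stands still between calls to the robot, and variables do not carry over. Pictures are saved under pics/ and viewed, at most 10 in all, crops included, and the job is handed in when it is done.

Besides the shell and the picture viewer there is one more tool, called after "Call:" as name(argument=value, ...), one argument or row to a line, values as JSON. servo_tool: Moves the arm, as the interface text tells. Its arguments: {"type":"object","properties":{"dp":{"type":"array","items":{"type":"array","items":{"type":"number"}}},"turn":{"type":"array","items":{"type":"number"}},"jaw":{"type":"array","items":{"type":"number"}}},"required":["dp","turn","jaw"]}

```bash
mkdir -p pics; cat > h.py <<'E'
import numpy as np, cv2, json
from workcell import arm
def ray(p,px):
    K=np.array([[p['fx'],0,p['cx']],[0,p['fy'],p['cy']],[0,0,1.]])
    u=cv2.undistortPoints(np.array([[px]],float),K,np.array(p['dist'],float))[0,0]
    R=np.array(p['orientation']);return np.array(p['position']),R@np.array([u[0],u[1],1])
def atz(p,px,z):
    o,d=ray(p,px);return o+d*(z-o[2])/d[2]
def proj(p,X):
    K=np.array([[p['fx'],0,p['cx']],[0,p['fy'],p['cy']],[0,0,1.]])
    R=np.array(p['orientation']).T
    return cv2.projectPoints((R@(np.atleast_2d(X)-np.array(p['position'])).T).T.copy(),np.zeros(3),np.zeros(3),K,np.array(p['dist'],float))[0][:,0]
def save(p,n): cv2.imwrite('pics/'+n+'.png',cv2.cvtColor(p['image'],cv2.COLOR_RGB2BGR))
E
cat > a.py <<'E'
from h import *
np.set_printoptions(precision=4,suppress=True)
Z=dict(seat=.012,lock=.012,lever_handle=.06,lever_pivot=.06,pin_tip=.046,bracket_top=.089,padlock=0,oil=0,driver=0,blanks=0,fixture=0)
for c in ['top','side']:
    p=arm.grab_frame(c);save(p,c+'0');print(c,np.array(p['position']))
    for n,z in Z.items():
        t=arm.tip_of(p,n)
        for q in t[:2]: print(n,np.round(q['position'],1),round(q['confidence'],2),atz(p,q['position'],z))
E
python3 a.py; python3 -c "
from h import *
s=arm.get_state();print(s)"
```

```text
top [0.4473 0.0014 1.2987]
seat [334.4 177.2] 0.97 [ 0.6255 -0.074   0.012 ]
lock [342.6 223.6] 0.63 [ 0.4791 -0.0992  0.012 ]
lock [301.  196.1] 0.36 [0.5655 0.0311 0.012 ]
lever_handle [264.1 196.8] 0.77 [0.5589 0.1412 0.06  ]
lever_pivot [303.4 194.8] 0.87 [0.565  0.0228 0.06  ]
pin_tip [336.3 152.8] 0.72 [ 0.6967 -0.0782  0.046 ]
bracket_top [311.8 167.3] 0.64 [ 0.6442 -0.0025  0.089 ]
padlock [424.7 222.3] 0.85 [ 0.4831 -0.3628  0.    ]
oil [410.1 179.8] 0.54 [ 0.6195 -0.318   0.    ]
driver [203.4 258.4] 0.83 [0.3709 0.3362 0.    ]
blanks [214.5 158.8] 0.77 [0.6855 0.3065 0.    ]
fixture [335.3 177.7] 0.71 [ 0.6255 -0.0776  0.    ]
side [0.1231 0.5013 0.6796]
seat [309.4 195.8] 0.7 [ 0.619  -0.0632  0.012 ]
seat [309.6 187.2] 0.57 [ 0.6414 -0.0897  0.012 ]
lock [362.8 212.1] 0.75 [ 0.4775 -0.1046  0.012 ]
lever_handle [266.4 238.6] 0.62 [0.5618 0.143  0.06  ]
lever_pivot [297.9 210.8] 0.83 [0.5689 0.0344 0.06  ]
pin_tip [288.5 170.1] 0.7 [ 0.7044 -0.0759  0.046 ]
pin_tip [176.4 267.8] 0.46 [0.6538 0.3144 0.046 ]
bracket_top [285.5 183.4] 0.88 [0.6346 0.0058 0.089 ]
padlock [414
[... 400 characters left out ...]
1.33097889e+00, -2.23387739e-01]), 'dq': array([ 0.00086019,  0.00028695, -0.00065114, -0.00224615, -0.00064614,
        0.00132127]), 'joint_torque': array([-7.02731586e-05, -4.12163579e+01, -2.59897131e+01, -1.67191233e-04,
        5.70842803e-04,  2.15668234e-05]), 'ee_pos': array([ 0.19657793, -0.48681683,  0.24828898]), 'tool_rot': array([[ 9.27252764e-01,  3.74435991e-01,  8.82043070e-06],
       [ 3.74435991e-01, -9.27252764e-01,  2.57933546e-07],
       [ 8.27534835e-06,  3.06351711e-06, -1.00000000e+00]]), 'ft_force': array([ 0.43210947, -0.33597178,  0.71880029]), 'wrist_torque': array([-0.00086936, -0.01998032,  0.01644856]), 'gripper_force': 0.0, 'finger_gap': 0.0851189145985648}
```

```bash
python3 -c "
import cv2
a=cv2.imread('pics/top0.png');b=cv2.imread('pics/side0.png')
a=cv2.resize(a[120:280,190:440],(800,512),interpolation=3);cv2.imwrite('pics/top0c.png',a)
b=cv2.resize(b[120:320,160:460],(800,533),interpolation=3);cv2.imwrite('pics/side0c.png',b)"
```

```text
(no output)
```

View pics/top0c.png

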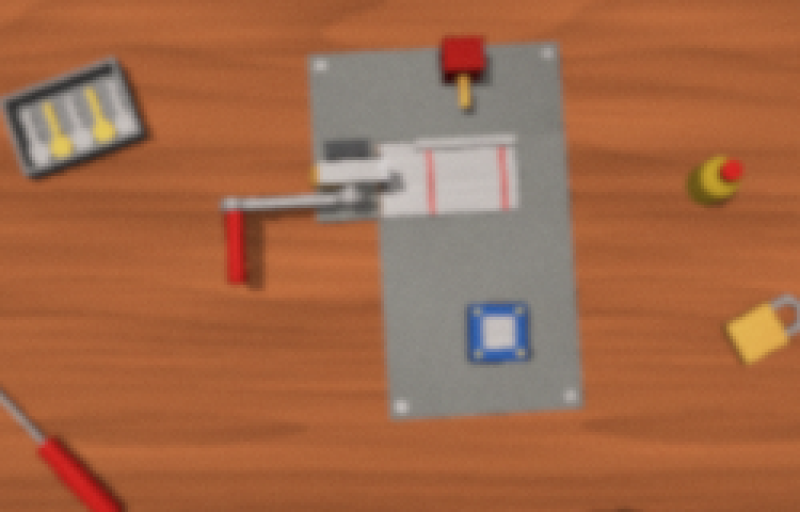

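View pics/side0c.png

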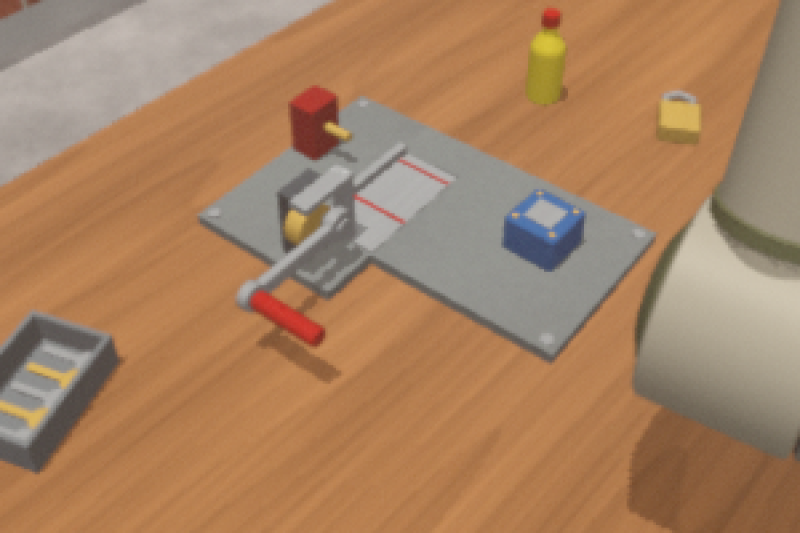

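The top view shows the bed turned about 4°, with the lock near full-image pixel (346,224), the platen near (334,177) and the red handle near (264,197). These match the network's points. Next I move above the lock.

Call:
servo_tool(
  dp=[
    [0.0385, -0.024, 0],
    [0.0385, -0.024, 0],
    [0.0385, -0.024, 0],
    [0.0385, -0.024, 0],
    [0.0385, -0.024, 0],
    [0.0385, -0.024, 0],
    [0.0385, -0.024, 0],
    [0.0385, -0.024, 0],
    [0.0385, -0.024, 0],
    [0.0385, -0.024, 0],
  ],
  turn=[0, 0, 0, 0, 0, 0, 0, 0, 0, 0],
  jaw=[-1, -1, -1, -1, -1, -1, -1, -1, -1, -1],
)

```text
clock: 2.03
ee_pos: [0.3976, -0.2103, 0.2485]
tool_rot: [[0.927, 0.374, 0.0], [0.374, -0.927, -0.0], [0.0, 0.0, -1.0]]
ft_force: [-0.0, -0.6, -0.4]
finger_gap: 0.0851
gripper_force: 0.0
```

Call:
servo_tool(
  dp=[
    [0.0385, -0.024, 0],
    [0.0385, -0.024, 0],
    [0.0385, -0.024, 0],
    [0.0385, -0.024, 0],
    [0, 0, 0],
    [0, 0, 0],
    [0, 0, 0],
    [0, 0, 0],
    [0, 0, 0],
    [0, 0, 0],
  ],
  turn=[0, 0, 0, 0, 0.05, 0.05, 0.05, 0.05, 0, 0],
  jaw=[-1, -1, -1, -1, -1, -1, -1, -1, -1, -1],
)

```text
clock: 2.87
ee_pos: [0.477, -0.1018, 0.2483]
tool_rot: [[0.997, 0.072, 0.0], [0.072, -0.997, -0.0], [0.0, 0.0, -1.0]]
ft_force: [-0.2, -0.6, -0.6]
finger_gap: 0.0857
gripper_force: 0.0
```

```bash
cat > b.py <<'E'
from h import *
import sys
np.set_printoptions(precision=4,suppress=True)
p=arm.grab_frame('wrist');save(p,sys.argv[1]);print(np.array(p['position']),np.array(p['orientation'])[:,2])
for n,z in dict(seat=.012,lock=.012,lever_handle=.06,lever_pivot=.06,pin_tip=.046,bracket_top=.089,fixture=0).items():
    for q in arm.tip_of(p,n)[:2]: print(n,np.round(q['position'],1),round(q['confidence'],2),atz(p,q['position'],z))
r=arm.regions_of(p,'lock')
for q in r[:1]:
    c=cv2.findContours(q['mask'].astype('uint8'),0,2)[0];c=max(c,key=cv2.contourArea)[:,0]
    P=np.array([atz(p,x,.052)[:2] for x in c],'float32');print('lockrect(z52)',q['confidence'],cv2.minAreaRect(P*1000))
# red lines on platen
im=cv2.cvtColor(p['image'],cv2.COLOR_RGB2HSV);m=((im[...,0]<8)|(im[...,0]>172))&(im[...,1]>110)&(im[...,2]>90)
n,l,st,ce=cv2.connectedComponentsWithStats(m.astype('uint8'))
for i in range(1,n):
    if st[i,4]>60:
        ys,xs=np.where(l==i);P=np.array([atz(p,(x,y),.012)[:2] for x,y in zip(xs,ys)],'float32')*1000
        print('red',st[i],cv2.minAreaRect(P))
s=arm.get_state();print(s['clock'],s['ee_pos'],s['tool_rot'][:,0],s['ft_force'])
E
python3 b.py w1
```

```text
[ 0.5587 -0.0961  0.3749] [-0.3172 -0.0221 -0.9481]
lock [324.4 158.7] 0.94 [ 0.4795 -0.1054  0.012 ]
lever_handle [51.5 64.1] 0.66 [0.5595 0.1434 0.06  ]
bracket_top [551.3 176.3] 0.37 [ 0.4959 -0.3022  0.089 ]
bracket_top [323.9 161.9] 0.35 [ 0.4936 -0.1032  0.089 ]
lockrect(z52) 0.55 ((481.2242431640625, -103.55325317382812), (61.09434509277344, 57.321468353271484), 0.16144242882728577)
red [267   0   5  36 153] ((612.60400390625, -42.597782135009766), (31.07444190979004, 3.8577303886413574), 2.0353429317474365)
red [342   0   6  37 151] ((617.1244506835938, -114.32524108886719), (31.934188842773438, 3.847783327102661), 3.1745896339416504)
red [611   1  29  28 555] ((649.7488403320312, -394.8904113769531), (26.150562286376953, 30.711589813232422), 19.12273597717285)
red [  33   22   32   84 1627] ((559.21240234375, 183.52243041992188), (81.9216537475586, 22.301340103149414), 2.8070085048675537)
red [  0 251  25  35 492] ((311.905517578125, 284.2669677734375), (43.16863250732422, 32.029396057128906), 39.437477111816406)
3.3167 [ 0.477  -0.1018  0.2483] [0.9976 0.0699 0.    ] [ 0.6225 -1.5551  0.0228]
```

View pics/w1.png

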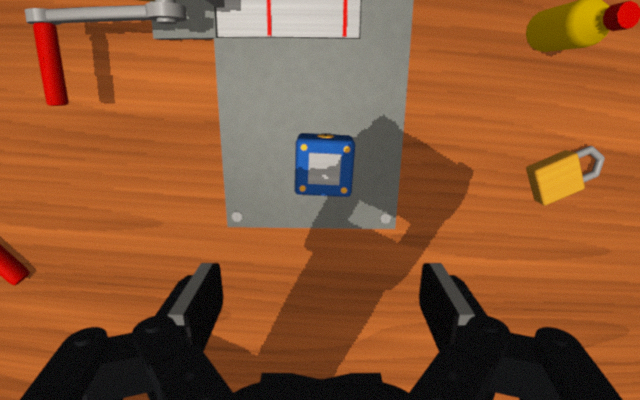

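The wrist view shows the lock at (324,165) nearly aligned with the image. The bed edges run (413,0)–(397,228) and (216,40)–(227,228), and the near edge is at row 228.

```bash
cat > c.py <<'E'
from h import *
np.set_printoptions(precision=4,suppress=True)
p=arm.grab_frame('wrist')
for a in [(413,0),(397,228),(216,40),(227,228)]: print('w',a,atz(p,a,.012))
t=arm.grab_frame('top')
for a in [(557,43),(581,408),(391,418),(309,57),(517,138),(384,145)]:
    q=(190+a[0]/3.2,120+a[1]/3.2);print('t',q,atz(t,q,.012))
im=cv2.cvtColor(t['image'],cv2.COLOR_RGB2HSV);m=((im[...,0]<8)|(im[...,0]>172))&(im[...,1]>60)&(im[...,2]>90)
m[:, :310]=0;m[:,360:]=0;m[:160]=0;m[195:]=0
n,l,st,ce=cv2.connectedComponentsWithStats(m.astype('uint8'))
for i in range(1,n):
    if st[i,4]>8:
        ys,xs=np.where(l==i);P=np.array([atz(t,(x,y),.012)[:2] for x,y in zip(xs,ys)],'float32')*1000
        print(st[i],P.mean(0),cv2.minAreaRect(P))
E
python3 c.py
```

```text
w (413, 0) [ 0.6382 -0.1777  0.012 ]
w (397, 228) [ 0.4055 -0.1935  0.012 ]
w (216, 40) [0.5897 0.008  0.012 ]
w (227, 228) [ 0.3919 -0.0008  0.012 ]
t (364.0625, 133.4375) [ 0.7665 -0.1694  0.012 ]
t (371.5625, 247.5) [ 0.4042 -0.1897  0.012 ]
t (312.1875, 250.625) [ 0.3952 -0.0039  0.012 ]
t (286.5625, 137.8125) [0.751  0.0773 0.012 ]
t (351.5625, 163.125) [ 0.6705 -0.1286  0.012 ]
t (310.0, 165.3125) [0.6631 0.003  0.012 ]
[323 167   3  20  42] [628.2268 -41.7768] ((627.6564331054688, -41.1785888671875), (6.314775466918945, 60.37580108642578), 89.89155578613281)
[346 166   3  20  44] [ 630.9931 -113.894 ] ((631.03125, -113.89573669433594), (6.337519645690918, 60.51703643798828), 89.64490509033203)
```

Call:
servo_tool(
  dp=[
    [0.003, 0.004, 0],
    [0, 0, 0.035],
    [0, 0, 0.035],
    [0, 0, 0.035],
    [0, 0, 0.035],
    [0, 0, 0.035],
    [0, 0, 0.035],
    [0, 0, 0.035],
    [0, 0, 0.02],
    [0, 0, 0.01],
  ],
  turn=[0.008, 0, 0, 0, 0, 0, 0, 0, 0, 0],
  jaw=[-1, -1, -1, -1, -1, -1, -1, -1, -1, -1],
)

```text
clock: 4.25
ee_pos: [0.4788, -0.1044, 0.04]
tool_rot: [[0.998, 0.056, -0.003], [0.056, -0.998, 0.001], [-0.003, -0.002, -1.0]]
ft_force: [0.6, 0.3, -0.1]
finger_gap: 0.0854
gripper_force: 0.0
```

Call:
servo_tool(
  dp=[
    [0, 0, 0],
    [0, 0, 0],
    [0, 0, 0],
    [0, 0, 0],
    [0, 0, 0],
    [0, 0, 0],
    [0, 0, 0],
    [0, 0, 0],
    [0, 0, 0],
    [0, 0, 0],
  ],
  turn=[0, 0, 0, 0, 0, 0, 0, 0, 0, 0],
  jaw=[-0.9, -0.7, -0.5, -0.3, -0.2, -0.1, 0, 0, 0, 0],
)

```text
clock: 5.08
ee_pos: [0.4802, -0.1048, 0.0436]
tool_rot: [[0.998, 0.057, 0.002], [0.057, -0.998, -0.001], [0.002, 0.001, -1.0]]
ft_force: [-2.9, 1.5, 8.8]
finger_gap: 0.0551
gripper_force: 63.1
```

```bash
python3 b.py w2
```

```text
[ 0.5617 -0.1002  0.1704] [-0.3154 -0.018  -0.9488]
lock [318.9 252.7] 0.97 [ 0.4789 -0.104   0.012 ]
lockrect(z52) 0.78 ((485.4750671386719, -104.71478271484375), (67.68358612060547, 54.858001708984375), 1.6092255115509033)
5.5333 [ 0.4802 -0.1048  0.0436] [0.9984 0.0567 0.0022] [-1.8289  1.8123 10.1098]
```

Call:
servo_tool(
  dp=[
    [0.01, -0.0024, 0],
    [0.018, -0.0024, 0],
    [0.02, -0.0024, 0],
    [0.02, -0.0024, 0],
    [0.02, -0.0024, 0],
    [0.02, -0.0024, 0],
    [0.02, -0.0024, 0],
    [0.02, -0.0024, 0],
    [0.018, -0.0024, 0],
    [0.01, -0.0024, 0],
  ],
  turn=[0, 0, 0, 0, 0, 0, 0, 0, 0, 0],
  jaw=[0, 0, 0, 0, 0, 0, 0, 0, 0, 0],
)

```text
clock: 6.37
ee_pos: [0.611, -0.0794, 0.0436]
tool_rot: [[0.998, 0.058, -0.0], [0.058, -0.998, -0.001], [-0.0, 0.001, -1.0]]
ft_force: [-9.9, -4.1, 10.0]
finger_gap: 0.0552
gripper_force: 63.1
```

```bash
python3 b.py w3; python3 - <<'E'
from h import *
p=arm.grab_frame('top');t=[q for q in arm.tip_of(p,'seat')[:1]];print([(q['confidence'],atz(p,q['position'],.012)) for q in t])
p=arm.grab_frame('side');save(p,'s3');print([(q['confidence'],atz(p,q['position'],.012)) for q in arm.tip_of(p,'lock')[:1]])
E
```

```text
[ 0.6928 -0.0748  0.1701] [-0.3176 -0.0186 -0.948 ]
lock [320.5 255.8] 0.9 [ 0.6079 -0.0796  0.012 ]
pin_tip [315.2  70.2] 0.88 [ 0.6958 -0.0728  0.046 ]
bracket_top [ 32.3 297.9] 0.9 [0.6299 0.0052 0.089 ]
fixture [319.3 201.5] 0.66 [ 0.6329 -0.0775  0.    ]
lockrect(z52) 0.64 ((616.3663940429688, -79.42224884033203), (68.07364654541016, 54.754920959472656), 1.4545395374298096)
red [388 155  14  89 715] ((639.4725341796875, -113.2834701538086), (44.87479019165039, 4.3179731369018555), 3.3643453121185303)
red [236 156  15  97 807] ((632.5637817382812, -41.083621978759766), (49.46754837036133, 4.2823991775512695), 3.095296621322632)
6.8167 [ 0.6116 -0.0792  0.0437] [0.9984 0.0566 0.0046] [5.8834 1.2405 5.9414]
[]
[(0.76, array([ 0.61168577, -0.07162129,  0.012     ]))]
```

View pics/w3.png

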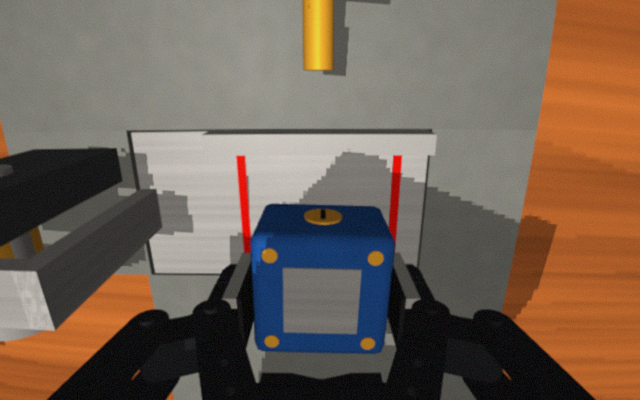

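The lock is gripped between the red lines at about (240,200) and (395,200), with roughly 23 mm left to the lip (top edge near row 132). I push on to the lip slowly.

Call:
servo_tool(
  dp=[
    [0.0035, 0, 0],
    [0.0035, 0, 0],
    [0.0035, 0, 0],
    [0.0035, 0, 0],
    [0.0035, 0, 0],
    [0.0035, 0, 0],
    [0.0035, 0, 0],
    [0.0035, 0, 0],
    [0, 0, 0],
    [0, 0, 0],
  ],
  turn=[0, 0, 0, 0, 0, 0, 0, 0, 0, 0],
  jaw=[0, 0, 0, 0, 0, 0, 0, 0, 0, 0],
)

```text
clock: 7.85
ee_pos: [0.63, -0.0782, 0.0434]
tool_rot: [[0.998, 0.057, -0.003], [0.057, -0.998, -0.0], [-0.003, 0.0, -1.0]]
ft_force: [-11.0, -0.2, 13.0]
finger_gap: 0.0549
gripper_force: 63.8
```

Call:
servo_tool(
  dp=[
    [0.0007, 0, 0],
    [0.0007, 0, 0],
    [0.0007, 0, 0],
    [0.0007, 0, 0],
    [0, 0, 0],
    [0, 0, 0],
    [0, 0, 0],
    [0, 0, 0],
    [0, 0, 0],
    [0, 0, 0],
  ],
  turn=[0, 0, 0, 0, 0, 0, 0, 0, 0, 0],
  jaw=[0, 0, 0, 0, 0, 0, 0, 0, 0, 0],
)

```text
clock: 8.68
ee_pos: [0.6316, -0.0781, 0.0434]
tool_rot: [[0.998, 0.057, -0.004], [0.057, -0.998, -0.0], [-0.004, 0.0, -1.0]]
ft_force: [-14.1, -1.0, 15.9]
finger_gap: 0.0551
gripper_force: 64.1
```

```bash
python3 b.py w4
```

```text
[ 0.7139 -0.0736  0.1696] [-0.3217 -0.0177 -0.9467]
lock [320.7 253.5] 0.59 [ 0.6298 -0.0783  0.012 ]
pin_tip [315.7 132.2] 0.83 [ 0.6957 -0.0728  0.046 ]
bracket_top [ 55.4 360. ] 0.67 [0.628  0.0044 0.089 ]
lockrect(z52) 0.59 ((637.291259765625, -78.05023956298828), (67.350341796875, 54.73868179321289), 1.6232815980911255)
red [ 238    0  159   29 4395] ((739.4813842773438, -70.62588500976562), (10.955300331115723, 64.95791625976562), 3.2222959995269775)
red [240 201  12  52 416] ((642.1746826171875, -40.61883544921875), (27.458906173706055, 4.42716121673584), 3.193838596343994)
red [389 201  10  44 312] ((648.58740234375, -112.78345489501953), (22.95425033569336, 4.249420166015625), 3.6467461585998535)
9.1333 [ 0.6316 -0.0781  0.0434] [ 0.9983  0.0573 -0.0044] [-14.1743  -1.4823  15.4912]
```

View pics/w4.png

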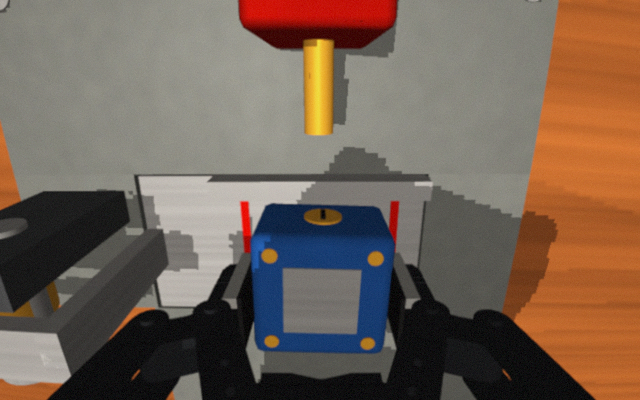

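Call:
servo_tool(
  dp=[
    [0.0007, 0, 0],
    [0.0007, 0, 0],
    [0.0007, 0, 0],
    [0.0007, 0, 0],
    [0, 0, 0],
    [0, 0, 0],
    [0, 0, 0],
    [0, 0, 0],
    [0, 0, 0],
    [0, 0, 0],
  ],
  turn=[0, 0, 0, 0, 0, 0, 0, 0, 0, 0],
  jaw=[0, 0, 0, 0, 0, 0, 0, 0, 0, 0],
)

```text
clock: 9.97
ee_pos: [0.6337, -0.078, 0.0434]
tool_rot: [[0.998, 0.057, -0.004], [0.057, -0.998, -0.0], [-0.004, -0.0, -1.0]]
ft_force: [-13.6, -0.7, 14.9]
finger_gap: 0.0549
gripper_force: 64.1
```

```bash
python3 - <<'E'
from h import *
p=arm.grab_frame('wrist')
print('locktop front',atz(p,(322,204),.052),'lock bottom back?',atz(p,(245,201),.012),atz(p,(395,201),.012),'lip top',atz(p,(300,181),.022))
print('pred proj: seat lip line', proj(p,[[.6315+.028,-.0765,.052],[.6315,-.0765,.052]]))
E
```

```text
locktop front [ 0.67319136 -0.07628668  0.052     ] lock bottom back? [ 0.65801227 -0.04019503  0.012     ] [ 0.66215063 -0.11218845  0.012     ] lip top [ 0.6724661  -0.06670492  0.022     ]
pred proj: seat lip line [[320.42434742 238.57688365]
 [316.44183269 301.87087249]]
```

Call:
servo_tool(
  dp=[
    [0.0007, 0, 0],
    [0.0007, 0, 0],
    [0.0007, 0, 0],
    [0, 0, 0],
    [0, 0, 0],
    [0, 0, 0],
    [0, 0, 0],
    [0, 0, 0],
    [0, 0, 0],
    [0, 0, 0],
  ],
  turn=[0, 0, 0, 0, 0, 0, 0, 0, 0, 0],
  jaw=[0, 0, 0, 0, 0, 0, 0, 0, 0, 0],
)

```text
clock: 10.85
ee_pos: [0.6349, -0.078, 0.0434]
tool_rot: [[0.998, 0.057, -0.006], [0.057, -0.998, -0.0], [-0.006, -0.0, -1.0]]
ft_force: [-16.2, -0.4, 17.5]
finger_gap: 0.0552
gripper_force: 64.2
```

Call:
servo_tool(
  dp=[
    [0.0007, 0, 0],
    [0.0007, 0, 0],
    [0, 0, 0],
    [0, 0, 0],
    [0, 0, 0],
    [0, 0, 0],
    [0, 0, 0],
    [0, 0, 0],
    [0, 0, 0],
    [0, 0, 0],
  ],
  turn=[0, 0, 0, 0, 0, 0, 0, 0, 0, 0],
  jaw=[0, 0, 0, 0, 0, 0, 0, 0, 0, 0],
)

```text
clock: 11.68
ee_pos: [0.6351, -0.0779, 0.0434]
tool_rot: [[0.998, 0.058, -0.008], [0.058, -0.998, -0.0], [-0.008, -0.0, -1.0]]
ft_force: [-22.1, -2.3, 21.1]
finger_gap: 0.0553
gripper_force: 64.4
```

```bash
python3 b.py w5 | grep -v pin
```

```text
[ 0.7179 -0.0734  0.1693] [-0.3253 -0.0177 -0.9455]
seat [ 58.4 368.3] 0.54 [0.542  0.0791 0.012 ]
lock [323.  255.2] 0.85 [ 0.6322 -0.0793  0.012 ]
bracket_top [ 55.5 366.3] 0.73 [0.6288 0.0053 0.089 ]
lockrect(z52) 0.56 ((639.996826171875, -77.7257080078125), (67.28177642822266, 55.283241271972656), 1.8001699447631836)
red [ 238    0  160   45 6741] ((739.7030029296875, -70.58319854736328), (17.03870391845703, 65.05204010009766), 3.2487306594848633)
red [241 208  10  45 346] ((643.6781005859375, -40.449310302734375), (23.946575164794922, 4.136664390563965), 2.458871364593506)
red [389 208  10  36 249] ((650.426025390625, -112.65518951416016), (18.825719833374023, 4.242937088012695), 3.6099178791046143)
12.1333 [ 0.6351 -0.0779  0.0434] [ 0.9983  0.0578 -0.0082] [-21.3274  -0.9336  20.6182]
```

View pics/w5.png

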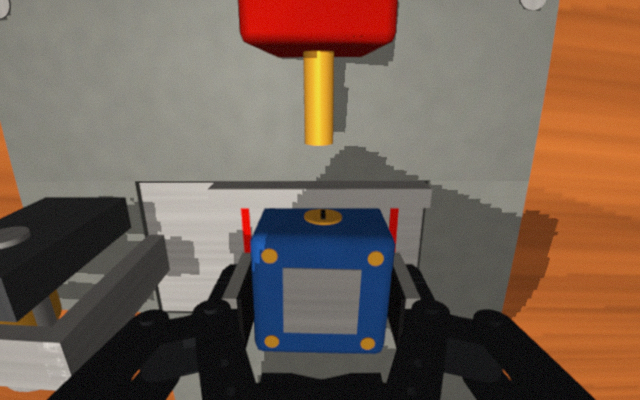

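The push force rose to 22 N and the TCP stopped, so the lock is against the lip and midway between the red lines at (245,225) and (394,225). I release and rise.

Call:
servo_tool(
  dp=[
    [0, 0, 0],
    [0, 0, 0],
    [0, 0, 0],
    [0, 0, 0],
    [0, 0, 0],
    [0, 0, 0],
    [0, 0, 0],
    [0, 0, -0.01],
    [0, 0, -0.03],
    [0, 0, -0.04],
  ],
  turn=[0, 0, 0, 0, 0, 0, 0, 0, 0, 0],
  jaw=[-0.3, -0.6, -0.9, -1, -1, -1, -1, -1, -1, -1],
)

```text
clock: 12.97
ee_pos: [0.637, -0.0772, 0.1011]
tool_rot: [[0.998, 0.057, -0.004], [0.057, -0.998, 0.001], [-0.004, -0.002, -1.0]]
ft_force: [0.1, 0.2, 0.8]
finger_gap: 0.0854
gripper_force: 0.0
```

Call:
servo_tool(
  dp=[
    [0, 0, -0.04],
    [0, 0, -0.04],
    [0, 0, -0.04],
    [-0.02, 0, -0.02],
    [-0.03, 0, 0],
    [-0.03, 0, 0],
    [-0.02, 0, 0],
    [0, 0, 0],
    [0, 0, 0],
    [0, 0, 0],
  ],
  turn=[0, 0, 0, 0, 0, 0, 0, 0, 0, 0],
  jaw=[-1, -1, -1, -1, -1, -1, -1, -1, -1, -1],
)

```text
clock: 13.8
ee_pos: [0.5638, -0.0819, 0.2075]
tool_rot: [[0.998, 0.057, 0.001], [0.057, -0.998, -0.0], [0.001, 0.0, -1.0]]
ft_force: [-0.3, -0.9, -0.3]
finger_gap: 0.0854
gripper_force: 0.0
```

```bash
python3 b.py w6;python3 - <<'E'
from h import *
p=arm.grab_frame('top')
for n,z in dict(lever_handle=.06,lever_pivot=.06,lock=.012,bracket_top=.089).items(): print(n,[(round(q['confidence'],2),atz(p,q['position'],z)) for q in arm.tip_of(p,n)[:1]])
E
```

```text
[ 0.6454 -0.0774  0.3341] [-0.3166 -0.0176 -0.9484]
seat [ 55.6 177.7] 0.53 [0.5423 0.1814 0.012 ]
lock [321.  93.] 0.57 [ 0.6347 -0.0781  0.012 ]
lever_handle [ 54.8 176. ] 0.66 [0.5592 0.1433 0.06  ]
lever_handle [569.2 257.9] 0.26 [ 0.5074 -0.3131  0.06  ]
pin_tip [317.7   8.9] 0.81 [ 0.6971 -0.072   0.046 ]
bracket_top [200.6  95.5] 0.69 [0.6315 0.0042 0.089 ]
lockrect(z52) 0.97 ((634.19384765625, -77.89456939697266), (56.86796951293945, 55.880409240722656), 1.5982152223587036)
red [277  62   7  72 307] ((627.9890747070312, -41.404747009277344), (61.88898468017578, 3.8520262241363525), 3.517939567565918)
red [357  62   7  72 342] ((632.0828247070312, -113.40634155273438), (61.86572265625, 4.569957733154297), 3.3217623233795166)
red [  33  137   39   82 1657] ((540.7850952148438, 185.5350799560547), (83.91279602050781, 23.218612670898438), 3.379467010498047)
red [  0 329  35  40 682] ((313.61370849609375, 289.91680908203125), (55.2275505065918, 35.4127311706543), 44.818565368652344)
14.25 [ 0.5633 -0.0818  0.2069] [ 0.9984  0.0571 -0.0002] [-0.0202 -0.2956 -1.2182]
lever_handle [(0.58, array([0.55556365, 0.1330231 , 0.06      ]))]
lever_pivot [(0.67, array([0.5650208 , 0.03245543, 0.06      ]))]
lock []
bracket_top [(0.89, array([0.63404568, 0.00286556, 0.089     ]))]
```

View pics/w6.png

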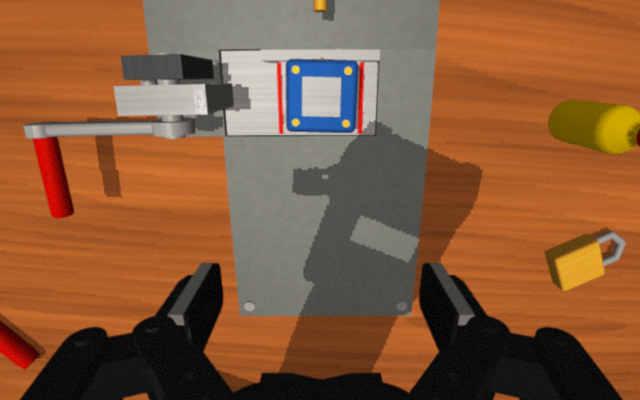

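The lock sits square at the lip between the red lines (320,95). The wrist, top and fixture geometry agree that the handle is at about (0.559, 0.143). Next I go above it.

Call:
servo_tool(
  dp=[
    [0.0057, -0.0375, 0],
    [0, -0.0375, 0],
    [0, -0.0375, 0],
    [0, -0.0375, 0],
    [0, -0.0375, 0],
    [0, -0.0375, 0],
    [0, -0.0375, 0],
    [0, -0.0375, 0],
    [0, 0, 0.03],
    [0, 0, 0.02],
  ],
  turn=[0, 0, 0, 0, 0, 0, 0, 0, 0, 0],
  jaw=[-1, -1, -1, -1, -1, -1, -1, -1, -1, -1],
)

```text
clock: 15.33
ee_pos: [0.5543, 0.1446, 0.1688]
tool_rot: [[0.998, 0.06, 0.001], [0.06, -0.998, 0.0], [0.001, -0.0, -1.0]]
ft_force: [-0.6, -0.7, -1.1]
finger_gap: 0.0852
gripper_force: 0.0
```

```bash
python3 b.py w7; python3 - <<'E'
from h import *
p=arm.grab_frame('wrist')
for q in arm.regions_of(p,'lever_handle')[:1]: print(q['confidence'],q['box'])
im=cv2.cvtColor(p['image'],cv2.COLOR_RGB2HSV);m=((im[...,0]<8)|(im[...,0]>172))&(im[...,1]>110)&(im[...,2]>90)
n,l,st,ce=cv2.connectedComponentsWithStats(m.astype('uint8'))
i=1+np.argmax(st[1:,4]);ys,xs=np.where(l==i);print(st[i],cv2.minAreaRect(np.array([atz(p,a,.06)[:2]*1000 for a in zip(xs,ys)],'float32')))
E
```

```text
[0.6359 0.1493 0.2954] [-0.317  -0.0181 -0.9483]
lock [598.8 103.4] 0.71 [ 0.6354 -0.08    0.012 ]
lever_handle [325.4 194.3] 0.56 [0.5589 0.1416 0.06  ]
lever_pivot [476.9 194.4] 0.66 [0.5654 0.0327 0.06  ]
bracket_top [562.1 110.5] 0.87 [0.6294 0.0048 0.089 ]
lockrect(z52) 0.57 ((632.365966796875, -55.75614547729492), (56.5958137512207, 64.86648559570312), 4.493006706237793)
red [555  69   9  25 127] ((649.5501708984375, -40.75044631958008), (18.613222122192383, 4.41501522064209), 3.686617374420166)
red [546 128   8  20  97] ((604.1973876953125, -43.43832015991211), (15.941313743591309, 4.4379801750183105), 3.785412073135376)
red [ 310  149   27   95 2328] ((539.652099609375, 142.1684112548828), (85.17373657226562, 21.702457427978516), 3.301568031311035)
15.7833 [0.555  0.1429 0.1704] [0.9984 0.0566 0.0014] [ 0.4358  0.6198 -0.2684]
0.71 [303.4, 52.8, 203.3, 192.5]
[ 307  150   27   94 2280] ((555.747802734375, 143.5665740966797), (70.51164245605469, 18.19937515258789), 3.1046764850616455)
```

View pics/w7.png

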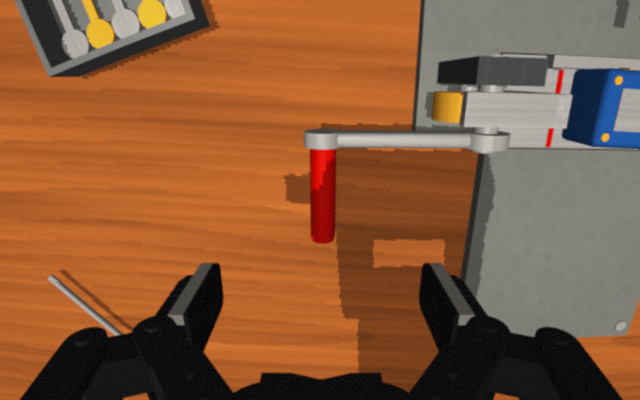

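The handle, at (322,195) and measured at (0.556, 0.1435), lies under the TCP and along the pads. I go down and close.

Call:
servo_tool(
  dp=[
    [0, 0, 0.025],
    [0, 0, 0.03],
    [0, 0, 0.03],
    [0, 0, 0.03],
    [0, 0, 0.025],
    [0, 0, 0.01],
    [0, 0, 0],
    [0, 0, 0],
    [0, 0, 0],
    [0, 0, 0],
  ],
  turn=[0, 0, 0, 0, 0, 0, 0, 0, 0, 0],
  jaw=[-1, -1, -1, -1, -1, -1, -1, -0.6, -0.3, 0],
)

```text
clock: 16.72
ee_pos: [0.5553, 0.1431, 0.0583]
tool_rot: [[0.998, 0.057, 0.002], [0.057, -0.998, 0.0], [0.002, 0.0, -1.0]]
ft_force: [-0.1, 0.5, -0.0]
finger_gap: 0.0515
gripper_force: 0.0
```

Call:
servo_tool(
  dp=[
    [0, 0, 0],
    [0, 0, 0],
    [0, 0, 0],
    [0, 0, 0],
    [0, 0, 0],
    [0, 0, 0],
    [0, 0, 0],
    [0, 0, 0],
    [0, 0, 0],
    [0, 0, 0],
  ],
  turn=[0, 0, 0, 0, 0, 0, 0, 0, 0, 0],
  jaw=[0.2, 0.4, 0.6, 0.8, 1, 1, 1, 1, 1, 1],
)

```text
clock: 17.55
ee_pos: [0.5547, 0.1434, 0.0574]
tool_rot: [[0.998, 0.057, 0.001], [0.057, -0.998, 0.0], [0.001, -0.0, -1.0]]
ft_force: [-1.5, 4.3, 5.3]
finger_gap: 0.0162
gripper_force: 58.6
```

Call:
servo_tool(
  dp=[
    [0, 0.0005, -0.0115],
    [0, 0.0014, -0.0114],
    [0, 0.0022, -0.0113],
    [0, 0.0031, -0.0111],
    [0, 0.004, -0.0108],
    [0, 0.0048, -0.0105],
    [0, 0.0056, -0.01],
    [0, 0.0064, -0.0096],
    [0, 0.0071, -0.009],
    [0, 0.0078, -0.0085],
  ],
  turn=[0, 0, 0, 0, 0, 0, 0, 0, 0, 0],
  jaw=[1, 1, 1, 1, 1, 1, 1, 1, 1, 1],
)

```text
clock: 18.38
ee_pos: [0.5563, 0.1158, 0.1362]
tool_rot: [[0.998, 0.057, 0.001], [0.057, -0.998, 0.01], [0.002, -0.01, -1.0]]
ft_force: [-2.9, 33.2, 13.5]
finger_gap: 0.0162
gripper_force: 58.5
```

```bash
python3 b.py w8 | grep -E "lever|lock|^[0-9]"
```

```text
lock [606.6 110.7] 0.82 [ 0.6326 -0.0876  0.012 ]
lever_handle [322.  271.7] 0.76 [0.5177 0.1135 0.06  ]
lever_pivot [455.3 212.2] 0.92 [0.5648 0.0326 0.06  ]
18.8333 [0.5563 0.1158 0.1364] [0.9983 0.0575 0.0024] [-4.1773 28.352  13.8602]
```

Call:
servo_tool(
  dp=[
    [0, 0.0085, -0.0078],
    [0, 0.009, -0.0071],
    [0, 0.0096, -0.0064],
    [0, 0.01, -0.0056],
    [0, 0.0105, -0.0048],
    [0, 0.0108, -0.004],
    [0, 0.0111, -0.0031],
    [0, 0.0113, -0.0022],
    [0, 0.0114, -0.0014],
    [0, 0.0115, -0.0005],
  ],
  turn=[0, 0, 0, 0, 0, 0, 0, 0, 0, 0],
  jaw=[1, 1, 1, 1, 1, 1, 1, 1, 1, 1],
)

```text
clock: 19.67
ee_pos: [0.5617, 0.0345, 0.1714]
tool_rot: [[0.998, 0.058, 0.006], [0.058, -0.998, 0.002], [0.006, -0.002, -1.0]]
ft_force: [-8.2, 7.9, 31.5]
finger_gap: 0.0162
gripper_force: 66.4
```

```bash
python3 b.py w9 | grep -E "lever|lock|^[0-9]"; python3 - <<'E'
from h import *
for c in ['side','top']:
    p=arm.grab_frame(c);save(p,c+'9')
    for n,z in dict(lever_handle=.17,lock=.027).items(): print(c,n,[(round(q['confidence'],2),q['position'],atz(p,q['position'],z)) for q in arm.tip_of(p,n)[:2]])
cv2.imwrite('pics/s9c.png',cv2.resize(cv2.imread('pics/side9.png')[100:300,180:460],(800,571)))
E
```

```text
lock [475.  104.5] 0.57 [ 0.6338 -0.0858  0.012 ]
lever_handle [323.  277.3] 0.63 [0.4979 0.0292 0.06  ]
lockrect(z52) 0.76 ((633.1913452148438, -78.5225830078125), (59.063961029052734, 70.71601867675781), 2.4131829738616943)
20.1167 [0.5618 0.0338 0.1713] [0.9983 0.058  0.0052] [-9.3062  5.9758 32.0674]
side lever_handle [(0.55, [297.4, 174.6], array([0.56562813, 0.03598857, 0.17      ]))]
side lock [(0.76, [307.5, 185.0], array([ 0.63986325, -0.07957142,  0.027     ])), (0.63, [310.5, 195.4], array([ 0.60669993, -0.05354137,  0.027     ]))]
top lever_handle []
top lock [(0.68, [335.3, 173.1], array([ 0.63628172, -0.07598824,  0.027     ]))]
```

View pics/s9c.png

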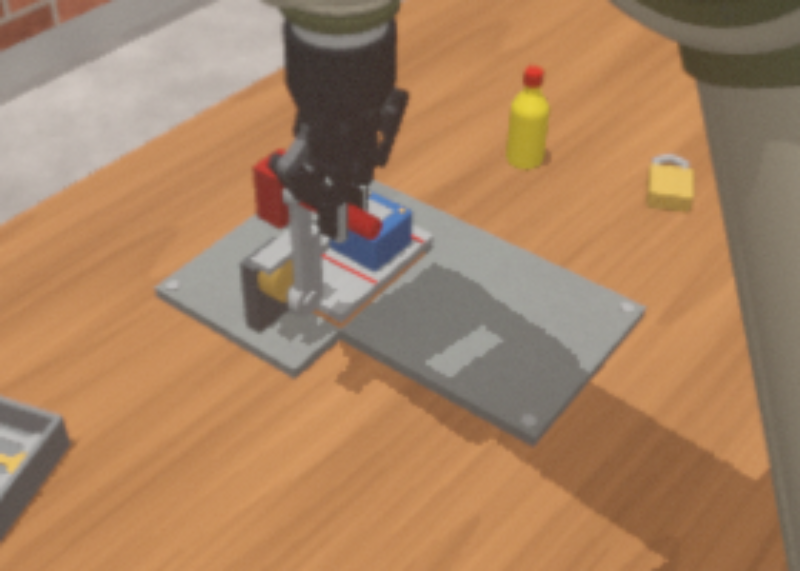

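The lever stands vertical with the handle above the pivot, and the platen is raised with the lock on it. I hold for a moment and check.

Call:
servo_tool(
  dp=[
    [0, 0, -0.0013],
    [0, 0, 0],
    [0, 0, 0],
    [0, 0, 0],
    [0, 0, 0],
    [0, 0, 0],
    [0, 0, 0],
    [0, 0, 0],
    [0, 0, 0],
    [0, 0, 0],
  ],
  turn=[0, 0, 0, 0, 0, 0, 0, 0, 0, 0],
  jaw=[1, 1, 1, 1, 1, 1, 1, 1, 1, 1],
)

```text
clock: 21.25
ee_pos: [0.5618, 0.0339, 0.1714]
tool_rot: [[0.998, 0.058, 0.005], [0.058, -0.998, 0.0], [0.005, -0.0, -1.0]]
ft_force: [-6.1, 6.1, 24.4]
finger_gap: 0.016
gripper_force: 65.7
```

```bash
python3 - <<'E'
from h import *
p=arm.grab_frame('wrist')
q=arm.tip_of(p,'lock')[:1];print([atz(p,x['position'],.027) for x in q])
# predicted top-face corners at seated raised pose vs picture
S=np.array([.6335,-.0777]);c,s=np.cos(.057),np.sin(.057)
C=[[*(S+[c*a-s*b,s*a+c*b]),.067] for a,b in [(.028,.028),(.028,-.028),(-.028,-.028),(-.028,.028)]]
im=p['image'].copy();cv2.polylines(im,[proj(p,C).round().astype(int)],True,(0,255,0),1);p['image']=cv2.resize(im[20:220,340:640],(780,520));save(p,'w10')
s=arm.get_state();print(s['clock'],s['ee_pos'],s['ft_force'])
E
```

```text
[array([ 0.63424121, -0.07884924,  0.027     ])]
21.35 [0.56175417 0.03388691 0.17138964] [-6.72043334  5.57201028 25.45364949]
```

View pics/w10.png

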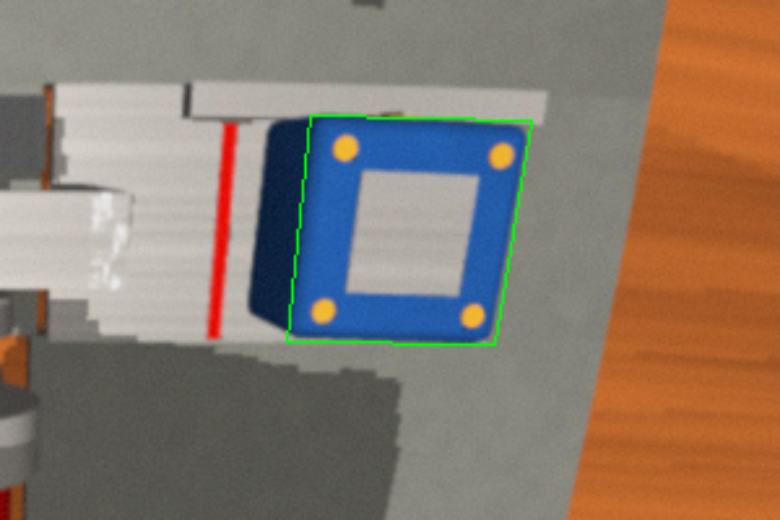

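The lock's top face matches the predicted outline within about 1–2 mm. It sits square at the lip on the raised platen, so I hand in.

```bash
python3 -c "
from workcell import arm
print(arm.hand_in())"
```

```text
the job is handed in; nothing more can be done
None
```

I handed the job in at about 21 s of the 64 s allowed: the lock is square against the lip on the raised platen, and the gripper is holding the cam lever straight up; no verdict came back.

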